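# Fetch the rear sprig mould from a crowded hook

### The job

Three plaster moulds hang one behind the other on one hook and the hook beside it is empty: move first the front mould, then the middle one, to the empty hook, sliding each back and pressing it gently but firmly, with some 5 to 10 N for about half a second, against the springy stop there (the second against the first mould), and leave both hanging there close together. Then take the rear mould off its hook and stand it upright, fully down, in the pocket of the wooden cradle, and let go. Plaster chips: keep every push on the stop or between moulds under 15 N, set the moulds down softly on hook and cradle (never over 30 N), and leave the jar, bowl and pebble where they are.

Things in the scene. Friction and masses are not known exactly. Their poses are not given: they have to be found in the camera images.
- front_mould_center (a point): plaster mould, a block 26 mm thick (x), 50 wide (y), 80 tall (z), ~110 g, round relief; starts in front, nearest the free end. A slot 14 mm wide, 26 tall runs through along x, centred in y, 16 to 42 mm below the top. Point: the block's centre, half-way up. Grip across y near the top. Gaps between moulds at the start: 5 to 11 mm.
- middle_mould_center (a point): plaster mould, a block 26 mm thick (x), 50 wide (y), 80 tall (z), ~110 g, star relief; starts in the middle. A slot 14 mm wide, 26 tall runs through along x, centred in y, 16 to 42 mm below the top. Point: the block's centre, half-way up. Grip across y near the top. 
- rear_mould_center (a point): plaster mould, a block 26 mm thick (x), 50 wide (y), 80 tall (z), ~110 g, leaf relief; starts at the rear, next to the post. A slot 14 mm wide, 26 tall runs through along x, centred in y, 16 to 42 mm below the top. Point: the block's centre, half-way up. Grip across y near the top. 
- full_hook_root (a point): Crowded hook: point on the rod's axis at the post's face, 140 mm up; z up, -x along the level rod to its free end. Rod 8 mm thick, 140 mm long; its end turns up, top 12 mm above the axis, inner side 136 and outer 144 mm from the post. A hanging mould's centre is 20 mm below the axis; raised 8 to 18 mm its slot passes the end. Post 70 mm wide, top 19 mm above the axis.
- spare_hook_root (a point): Empty (spare) hook: point on the rod's axis at the post's face, 140 mm up; z up, -x along the level rod to its free end. Rod 8 mm thick, 140 mm long; its end turns up, top 12 mm above the axis, inner side 136 and outer 144 mm from the post. A hanging mould's centre is 20 mm below the axis; raised 8 to 18 mm its slot passes the end. Post 70 mm wide, top 19 mm above the axis.
- spare_stop: springy stop of the spare hook; this pose is only its mounting, at the spare hook's root point. The rubber disc (32 mm across, 8 thick) sits on the rod with its face anywhere from 18 to 42 mm from the post: not measured, to be felt. It gives about 0.55 mm per N (1.8 N/mm, at most 10 mm) and springs back slowly.
- cradle_floor (a point): centre of the floor of the pocket in the wooden cradle fixed on the table, 12 mm above it; z up. The open-topped pocket is 32 mm along x, 56 mm along y and 25 mm deep, walls 10 mm thick, its floor foam-backed (3.5 N/mm, 4 mm at most); a mould standing in it has its centre 40 mm above this point, its thickness along x.
- jar: bystander: a glass jar with a black lid, 56 mm across, 75 mm tall, loose on the table; origin at its underside's centre.
- bowl: bystander: a white bowl, 130 mm across, 60 mm tall, loose; origin at its underside's centre.
- pebble: bystander: a grey pebble, 50 mm across, 22 mm tall, loose; origin at its underside's centre.
There are look-alikes about, which are no part of the job. What is shaped like the part that bears front_mould_center but blue or green is not meant.

How it is judged:
By the outcome, as a careful person would: the job done as asked, in the order asked, and still so for the second after the job is handed in, with the robot touching nothing.
It also fails if it takes over 72 s, if anything falls off the work surface, if the arm or the gripper's body presses on something with over 40 N, if the wrist force passes 120 N, or if a joint passes its speed limit or range.

### The arm

A 6-joint arm with a two-finger parallel gripper is mounted at the origin on the work surface. World frame = base frame: x ahead of the robot, y to its left, z up, the work surface at z = 0. Lengths are in m, angles in rad, forces in N, time in s.
With the tool pointing down it reaches from about 0.3 to 0.875 m from the base axis. Payload 6.4 kg.
Tool frame: the origin (TCP) lies at the centre of the arm's flange, where the gripper is bolted on; the fingertips stand 173 mm ahead of it and the grasp point (between the pads) lies 155 mm ahead of it; z points along the fingers, x is the direction in which the jaws open and shut, and the axes are right-handed (so a half turn about z gives the same grasp; the last joint's range is limited). The gripper opens to 85 mm and grips with 20 to 120 N. Pads are 22 mm wide; open, the fingers measure 114 mm over their backs; the gripper's body (76 mm by 85 mm) begins 54 mm behind the grasp point. The pads swing forward as they close: fully open they stand 13 mm farther back than shut.
Start: joints at [-1.309, 0.181, 1.607, -0, 1.354, -0.206], TCP at [0.259, -0.513, 0.405] pointing down, gripper open.
Joint ranges: [-2.99, 2.99], [-0.89, 2.07], [0.3, 2.58], [-1.14, 4.28], [0, 2.63], [-3.12, 3.12]. Speed limits (rad/s): [2.57, 2.57, 3.01, 3.14, 3.14, 3.14].

### API

Orientations are given as a unit quaternion [w, x, y, z].
In Python, from bench import ctrl gives the robot as it stands. The module is installed in compiled form; this text tells all that it offers.
- The arm moves only by the tool move_arm, never from a script. Its argument "moves" is a list of rows, each an object of numbers: "gripper": the opening in per cent of the stroke, from 0 (shut) to 100 (fully open); "x", "y", "z": the shift along the tool's x, y, z in cm; "roll": the turn about the tool's z in degrees. In form: [{"gripper": .., "x": .., "y": .., "z": .., "roll": ..}, ...]. A call has 1 to 5 rows; each row shifts and turns the commanded pose from where the row before left it, along the tool's axes as they then stand; what a row does not reach is not made up. A row lasts 1/8 s, in which the tool goes at most 62.5 mm and 10.7 degrees, less where a joint would pass 70% of its speed; a pose out of reach is approached as far as the arm can. A call is refused whole if a number of a shift passes 6.25 or a number of a turn 10.7, either way. A call with a gripper value outside its range is refused whole. The fingers move at their own pace and stop on an object; the grip force is fixed at half the most. Time passes only in rows, so rows that do not move let the fingers close. It gives the time, the measured TCP pose, the force and the opening at its end, in the units of the state.
- ctrl.get_obs(): the state, without advancing time (a new reading comes with each control period).
- ctrl.camera(name): name is "scene" or "top"; returns a dict with "img" (420x560x3 uint8, red, green, blue), "fx", "fy", "cx", "cy" (pixels), "D" ([k1, k2, p1, p2, k3] as OpenCV has them; the pictures are not rectified), "world_from_camera" (4x4, takes a point from camera to world coordinates). Camera axes: x right, y up, looking along -z (the intrinsics and any distortion apply to the point x, -y, -z); pixel columns grow to the right and rows downward; lengths in m; the calibration is good to about 2 mm. A picture is of the moment at which its call begins. There is no depth.
- ctrl.hand_in(): hands the job in, once; it reports no verdict.
The state is a dict: "time_s": time; "q": joint angles; "dq": joint speeds; "joint_efforts": joint torques, N m; "eef_pos": TCP position; "eef_rot": TCP orientation; "wrist_force": force on the tool from outside, world axes, zero at the start; "torque": the same for the moment, N m; "opening": opening from 0.0 (shut) to 1.0 (fully open).
Only numpy, scipy, OpenCV 4.12 (cv2) and the standard library are available. Lean on these libraries where they do the work, as an engineer would, in place of code of your own. Each camera call takes 0.05 s, during which the arm holds its last target. There are 200 camera calls.

## Working session

There is one attempt and no reset: what is moved stays moved. The work goes in short steps, Python scripts to look and compute and a tool call to move; the robot and the scene stay as the last step left them, time stands still between calls to the robot, and variables do not carry over. Pictures are saved under pics/ and viewed, about 8 in all and at most 12, crops included, and the job is handed in when it is done.

Besides the shell and the picture viewer there is one more tool, called after "Request:" by a JSON object that holds its "api" and its "payload". move_arm: Moves the arm, as the interface text tells. Its arguments: {"type":"object","properties":{"moves":{"type":"array","items":{"type":"object","properties":{"gripper":{"type":"number"},"x":{"type":"number"},"y":{"type":"number"},"z":{"type":"number"},"roll":{"type":"number"}}}}},"required":["moves"]}

```bash
mkdir -p pics
cat > h.py <<'E'
import numpy as np, cv2
from bench import ctrl
from scipy.spatial.transform import Rotation as R
def cam(n,save=None):
    c=ctrl.camera(n)
    if save: cv2.imwrite('pics/'+save,c['img'][:,:,::-1])
    return c
def K(c): return np.array([[c['fx'],0,c['cx']],[0,c['fy'],c['cy']],[0,0,1.]]),np.array(c['D'],float)
def ray(c,uv):
    k,D=K(c); u=cv2.undistortPoints(np.array([[uv]],float),k,D)[0,0]
    T=np.array(c['world_from_camera']); d=T[:3,:3]@np.array([u[0],-u[1],-1]); return T[:3,3],d
def onz(c,uv,z):
    o,d=ray(c,uv); return o+d*(z-o[2])/d[2]
def tri(c1,u1,c2,u2):
    o1,d1=ray(c1,u1);o2,d2=ray(c2,u2)
    s=np.linalg.lstsq(np.c_[d1,-d2],o2-o1,rcond=None)[0]
    a=o1+d1*s[0];b=o2+d2*s[1]; return (a+b)/2,np.linalg.norm(a-b)
def proj(c,P):
    k,D=K(c);T=np.linalg.inv(np.array(c['world_from_camera']))
    p=(T[:3,:3]@np.atleast_2d(P).T).T+T[:3,3]; p=p*[1,-1,-1]
    return cv2.projectPoints(p,np.zeros(3),np.zeros(3),k,D)[0][:,0]
def st():
    o=ctrl.get_obs(); print(o['time_s'],np.round(o['eef_pos'],4),np.round(o['eef_rot'],4),np.round(o['wrist_force'],2),round(float(o['opening']),3))
E
python3 - <<'E'
from h import *
for n in('scene','top'):
    c=cam(n,n+'0.png'); print(n,c['fx'],c['cx'],c['cy'],c['D'],np.round(c['world_from_camera'],3).tolist())
st(); print(ctrl.get_obs()['eef_rot'])
E
```

```text
scene 420.00014490354226 284.63351573902133 207.8461635787379 [-0.08557493  0.          0.          0.          0.        ] [[0.155, -0.699, 0.698, 1.371], [0.988, 0.098, -0.121, -0.164], [0.016, 0.708, 0.706, 0.965], [0.0, 0.0, 0.0, 1.0]]
top 515.0794753920325 273.04660594636715 207.52883710161368 [-0.0577641  0.         0.         0.         0.       ] [[-0.025, 0.975, -0.219, 0.267], [-1.0, -0.024, 0.005, 0.01], [0.0, 0.219, 0.976, 1.343], [0.0, 0.0, 0.0, 1.0]]
0.1 [ 0.2592 -0.513   0.4039] [-5.000e-04  8.517e-01 -5.240e-01 -6.000e-04] [-0.61  0.2  -0.4 ] 1.002
[-5.35930688e-04  8.51742543e-01 -5.23959967e-01 -5.52401684e-04]
```

View pics/scene0.png

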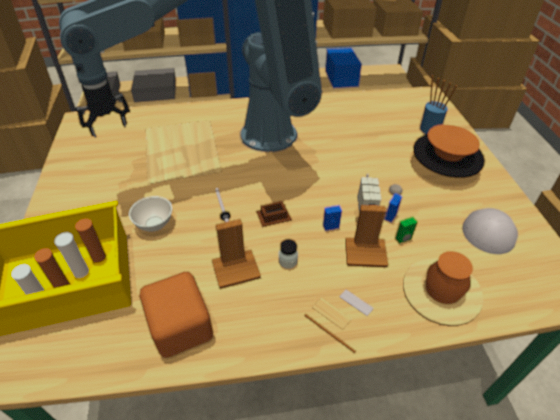

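View pics/top0.png

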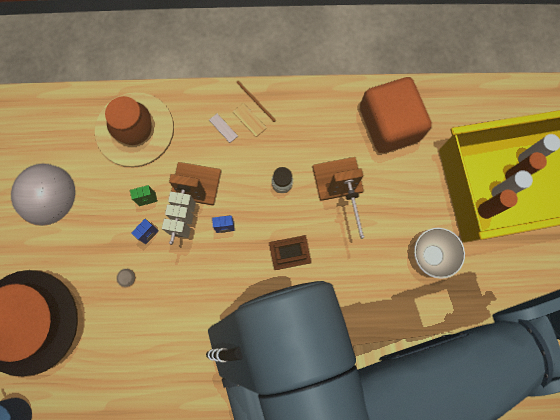

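The scene view shows the white moulds on the hook at about (369,192), post at (370,220), and the empty hook's post at (231,243). In the top view the moulds are at (178,212), the spare rod runs (352,185) to (361,237), and the cradle is at (290,252). The blue and green blocks at (145,231), (223,223) and (143,195) in the top view are the look-alikes: wrong colour and lying loose on the table. The white trio on the hook fits the description. I'll confirm in a crop.

Run:
```python
import cv2,numpy as np
t=cv2.imread('pics/top0.png'); s=cv2.imread('pics/scene0.png')
a=cv2.resize(t[150:275,125:245],None,fx=4,fy=4,interpolation=cv2.INTER_CUBIC)
b=cv2.resize(t[150:275,305:380],None,fx=4,fy=4,interpolation=cv2.INTER_CUBIC)
cv2.imwrite('pics/c1.png',np.hstack([a,b])) # 780x500
a=cv2.resize(s[165:275,335:425],None,fx=4,fy=4,interpolation=cv2.INTER_CUBIC)
b=cv2.resize(s[180:290,205:305],None,fx=4,fy=4,interpolation=cv2.INTER_CUBIC)
cv2.imwrite('pics/c2.png',np.hstack([a,b])) # 760x440
```

```text
(no output)
```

View pics/c1.png

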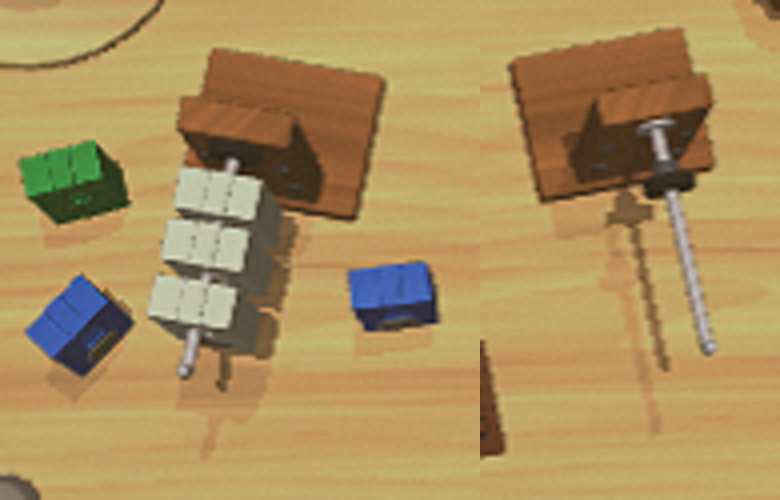

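View pics/c2.png

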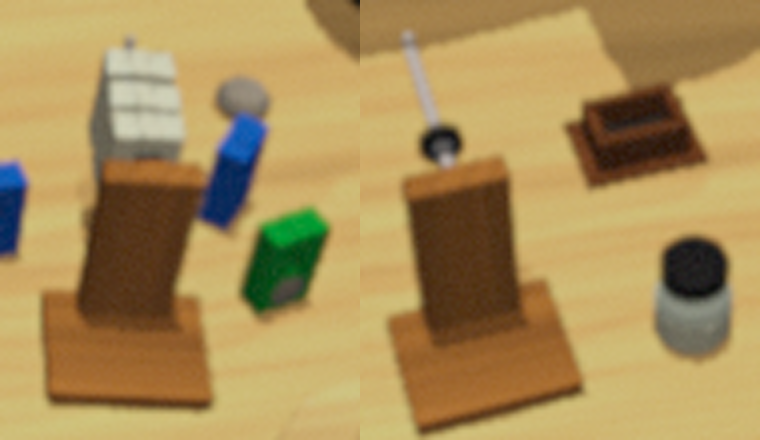

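The crop confirms it: three white moulds hang on the full hook (top view, left), and the blue and green blocks stand loose on the table. The spare hook has its black disc at about (352,195) full-image, the cradle is at about (290,252), and the jar stands beside the hooks. Now I'll measure.

Run:
```python
from h import *
ct=cam('top');cs=cam('scene')
im=ct['img']; hsv=cv2.cvtColor(im,cv2.COLOR_RGB2HSV)
m=((hsv[...,1]<60)&(hsv[...,2]>165)).astype(np.uint8); m[:, :155]=0; m[:,205:]=0; m[:185]=0; m[238:]=0
n,l,s,cc=cv2.connectedComponentsWithStats(cv2.resize(m,None,fx=1,fy=1))
for i in range(1,n):
    if s[i,4]>20:
        r=cv2.minAreaRect(np.argwhere(l==i)[:,::-1].astype(np.float32)); print('top comp',cc[i],s[i],r,np.round(onz(ct,cc[i],.16),4))
L=lambda x,y:(125+x/4-.375,150+y/4-.375); Rr=lambda x,y:(305+(x-480)/4-.375,150+y/4-.375)
tops={'front':[(158,276),(239,291),(231,328),(149,312)],'mid':[(172,220),(251,233),(243,273),(163,257)],'rear':[(183,168),(265,183),(255,222),(175,206)]}
for k,q in tops.items():
    P=np.array([onz(ct,L(*p),.16) for p in q]); a=P[1]-P[0]+P[2]-P[3]; b=P[0]-P[3]+P[1]-P[2]
    print(k,P.mean(0).round(4),'w',np.linalg.norm(a)/2,'t',np.linalg.norm(b)/2,'yaw',np.degrees(np.arctan2(a[0],-a[1])))
def hook(name,tip,rod,f,post,base):
    T=onz(ct,f(*tip),.152); A=[onz(ct,f(*p),.144) for p in rod]
    print(name,'tip',T.round(4),'rod',np.round(A,4).tolist(), 'post top',[onz(ct,f(*p),.159).round(4).tolist() for p in post])
    d=A[0]-A[1]; print(' rodyaw',np.degrees(np.arctan2(d[1],d[0])))
hook('full',(184,371),[(232,165),(190,345)],L,[(178,130),(295,148)],0)
hook('spare',(709,349),[(660,140),(706,325)],Rr,[(605,125),(713,105)],0)
S1=lambda x,y:(335+x/4-.375,165+y/4-.375); S2=lambda x,y:(205+(x-360)/4-.375,180+y/4-.375)
print('tri full tip',tri(ct,L(184,371),cs,S1(129,42)))
print('tri spare tip',tri(ct,Rr(709,349),cs,S2(408,37)))
print('disc',tri(ct,Rr(669,180),cs,S2(440,143)))
# cradle top: z=0.037
b=im[225:285,260:325]; cv2.imwrite('pics/cr.png',cv2.resize(b[:,:,::-1],None,fx=8,fy=8,interpolation=cv2.INTER_CUBIC))
```

```text
top comp [178.9952381  197.63809524] [168 190  22  15 210] ((179.17308044433594, 196.13461303710938), (20.39607810974121, 13.532012939453125), 11.309932708740234) [0.5618 0.2253 0.16  ]
top comp [175.74879227 210.72463768] [165 205  22  13 207] ((175.63514709472656, 210.689208984375), (20.54987335205078, 10.357135772705078), 9.462323188781738) [0.5302 0.2325 0.16  ]
top comp [172.53488372 224.91627907] [162 219  22  13 215] ((172.60812377929688, 224.35134887695312), (20.714271545410156, 11.672327995300293), 9.462322235107422) [0.4963 0.2395 0.16  ]
front [0.496 0.238 0.16 ] w 0.049178861202704746 t 0.02212467753250298 yaw -12.177118482405085
mid [0.5294 0.2309 0.16  ] w 0.04816949797460979 t 0.023558948563738722 yaw -11.842482629008263
rear [0.5601 0.2241 0.16  ] w 0.049447556007845485 t 0.023870078668002528 yaw -12.436356679050096
full tip [0.4564 0.2448 0.152 ] rod [[0.5823, 0.2197, 0.144], [0.4731, 0.2431, 0.144]] post top [[0.6008, 0.2498, 0.159], [0.5879, 0.1797, 0.159]]
 rodyaw -12.08537242644709
spare tip [ 0.4585 -0.2034  0.152 ] rod [[0.588, -0.1831, 0.144], [0.4742, -0.204, 0.144]] post top [[0.594, -0.1484, 0.159], [0.6049, -0.2138, 0.159]]
 rodyaw 10.362471226802075
tri full tip (array([0.45724082, 0.24562823, 0.1459289 ]), np.float64(0.0008087569090723424))
tri spare tip (array([ 0.45911886, -0.20480777,  0.14774326]), np.float64(0.001214144403831692))
disc (array([ 0.56342286, -0.18800774,  0.14220353]), np.float64(0.0011504319107881855))
```

View pics/cr.png

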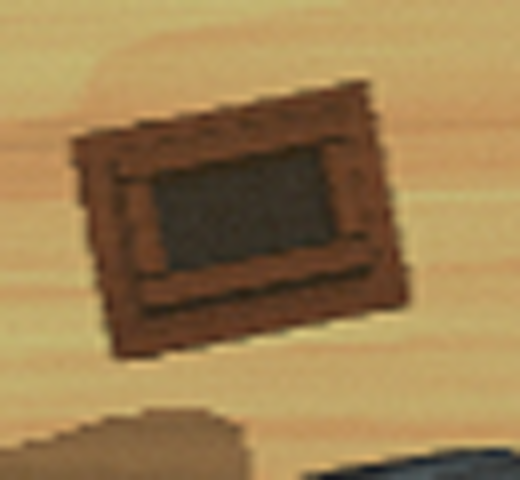

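The crop shows the cradle pocket's dark opening spanning about (155,175)-(330,240), yaw about 10°. I'll refine the spare rod line and the cradle by fits.

Run:
```python
from h import *
ct=cam('top');cs=cam('scene')
def rodfit(c,v0,v1,u0,u1,guess):
    hsv=cv2.cvtColor(c['img'],cv2.COLOR_RGB2HSV).astype(float); pts=[]
    for v in range(v0,v1):
        g=np.polyval(guess,v); us=np.arange(int(round(g))-5,int(round(g))+6)
        s=hsv[v,us,1]; w=np.clip(np.median(s)-25-s,0,None)
        if w.sum()>30: pts.append((v,(w*us).sum()/w.sum()))
    pts=np.array(pts); p=np.polyfit(pts[:,0],pts[:,1],1); r=pts[:,1]-np.polyval(p,pts[:,0]); k=abs(r)<.6
    p=np.polyfit(pts[k,0],pts[k,1],1); print(len(pts),k.sum(),'res',r[k].std(),p); return p
g=np.polyfit([203,232],[353,361],1); pt=rodfit(ct,202,232,0,0,g)
A=onz(ct,(np.polyval(pt,203),203),.141);B=onz(ct,(np.polyval(pt,231),231),.141)
d=A-B; print('spare top',A.round(4),B.round(4),np.degrees(np.arctan2(d[1],d[0])))
gs=np.polyfit([191,212],[217.5,223.3],1); ps=rodfit(cs,191,209,0,0,gs)
A2=onz(cs,(np.polyval(ps,208),208),.141);B2=onz(cs,(np.polyval(ps,192),192),.141)
d2=A2-B2; print('spare scene',A2.round(4),B2.round(4),np.degrees(np.arctan2(d2[1],d2[0])))
for x in(.48,.56): print(x,'y top',A[1]+(x-A[0])*d[1]/d[0],'y scene',A2[1]+(x-A2[0])*d2[1]/d2[0])
# cradle: outer footprint
C=lambda x,y:(260+x/8-.44,225+y/8-.44)
q=[(75,138),(370,83),(408,302),(118,358)]
for nm,q,z in(('base',q,.0),('wall',[(115,160),(345,118),(376,268),(148,310)],.037),('hole',[(150,178),(325,148),(335,238),(167,270)],.037)):
    P=np.array([onz(ct,C(*p),z) for p in q]);a=P[0]-P[1]+P[3]-P[2];b=P[0]-P[3]+P[1]-P[2]
    print(nm,P.mean(0).round(4),np.linalg.norm(a)/2,np.linalg.norm(b)/2,'yaw',np.degrees(np.arctan2(-a[0],a[1])),np.degrees(np.arctan2(b[1],b[0])))
v=cs['img'][195:235,245:300]; cv2.imwrite('pics/cr2.png',np.hstack([cv2.resize(v[:,:,::-1],None,fx=10,fy=10,interpolation=cv2.INTER_CUBIC)]))
```

```text
30 30 res 0.08081536602213782 [2.37858233e-01 3.05360429e+02]
spare top [ 0.543  -0.1907  0.141 ] [ 0.4744 -0.2025  0.141 ] 9.81393149237006
18 18 res 0.05666536013158403 [  0.31526798 156.69936374]
spare scene [ 0.5327 -0.1935  0.141 ] [ 0.4651 -0.2046  0.141 ] 9.313902535916302
0.48 y top -0.2015688718680862 y scene -0.20212849616531245
0.56 y top -0.18773043920890714 y scene -0.18900806081984545
base [ 0.4475 -0.0391  0.    ] 0.09779779326889113 0.07356118487506604 yaw 9.371763853633265 8.606123473094849
wall [ 0.4444 -0.0388  0.037 ] 0.07438907024464012 0.04916956484067383 yaw 9.023180188156447 10.177046947586929
hole [ 0.4462 -0.0383  0.037 ] 0.05569767880221774 0.02952258850315313 yaw 8.877323441203972 6.589880268642058
```

View pics/cr2.png

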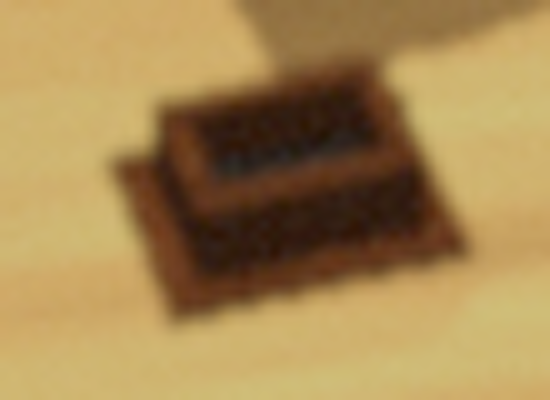

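Request:
{"api": "move_arm", "payload": {"moves": [{"gripper":100,"roll":10},{"gripper":100,"roll":10},{"gripper":100,"roll":10},{"gripper":100,"roll":8.9},{"gripper":100,"x":-6,"y":-0.57}]}}

```text
validation failed for argument at $.mo...
```

Request:
{"api": "move_arm", "payload": {"moves": [{"gripper":100,"x":-6,"y":-0.57},{"gripper":100,"x":-6,"y":-0.57},{"gripper":100,"x":-6,"y":-0.57},{"gripper":100,"x":-6,"y":-0.57},{"gripper":100,"x":-6,"y":-0.57}]}}

```text
validation failed for argument at $.mo...
```

Request:
{"api": "move_arm", "payload": {"moves": [{"gripper":100,"x":-6,"y":-0.57},{"gripper":100,"x":-6,"y":-0.57},{"gripper":100,"x":-6,"y":-0.57},{"gripper":100,"x":-6,"y":-0.57},{"gripper":100,"x":-6,"y":-0.57}]}}

```text
validation failed for argument at $.mo...
```

Request:
{"api": "move_arm", "payload": {"moves": [{"gripper":100,"x":-6,"y":-0.57},{"gripper":100,"x":-6,"y":-0.57},{"gripper":100}]}}

```text
validation failed for argument at $.mo...
```

```bash
cat >> h.py <<'E'
# measured TCP -> deltas (cm, deg) in tool axes to reach tgt (x,y,z) with heading hd
def go(tgt,hd):
    o=ctrl.get_obs(); Rm=R.from_quat(np.roll(o['eef_rot'],-1)).as_matrix()
    h=np.degrees(np.arctan2(Rm[1,0],Rm[0,0])); st()
    r=-(hd-h); r=(r+180)%360-180
    a=np.radians(hd); X=np.array([np.cos(a),np.sin(a),0]);Y=np.array([np.sin(a),-np.cos(a),0])
    d=(np.array(tgt)-o['eef_pos'])*100
    print('heading %.2f tilt %.2f roll %.2f | after roll x %.2f y %.2f z %.2f'%(h,np.degrees(np.arccos(-Rm[2,2])),r,d@X,d@Y,-d[2]))
E
python3 -c "
from h import *
go((.496,.239,.300),-102.1)"
```

```text
0.3 [ 0.2593 -0.5131  0.4044] [-2.000e-04  8.517e-01 -5.240e-01 -2.000e-04] [-0.13 -0.21 -0.23] 1.003
heading -63.20 tilt 0.03 roll 38.90 | after roll x -78.51 y -7.38 z 10.44
```

Request:
{"api": "move_arm", "payload": {"moves": [{"gripper":100,"x":0,"y":0,"z":0,"roll":10},{"gripper":100,"x":0,"y":0,"z":0,"roll":10},{"gripper":100,"x":0,"y":0,"z":0,"roll":10},{"gripper":100,"x":0,"y":0,"z":0,"roll":8.9},{"gripper":100,"x":-6,"y":-0.57,"z":0,"roll":0}]}}

```text
time_s: 0.92
eef_pos: [0.2766, -0.4574, 0.4043]
eef_rot: [-0.0, -0.627, 0.779, -0.0]
wrist_force: [0.5, 1.2, 0.1]
opening: 1.005
```

Request:
{"api": "move_arm", "payload": {"moves": [{"gripper":100,"x":-6,"y":-0.57,"z":0,"roll":0},{"gripper":100,"x":-6,"y":-0.57,"z":0,"roll":0},{"gripper":100,"x":-6,"y":-0.57,"z":0,"roll":0},{"gripper":100,"x":-6,"y":-0.57,"z":0,"roll":0},{"gripper":100,"x":-6,"y":-0.57,"z":0,"roll":0}]}}

```text
time_s: 1.55
eef_pos: [0.3683, -0.1666, 0.405]
eef_rot: [0.0, -0.628, 0.778, -0.001]
wrist_force: [1.9, -0.1, 1.0]
opening: 1.0
```

Request:
{"api": "move_arm", "payload": {"moves": [{"gripper":100,"x":-6,"y":-0.57,"z":0,"roll":0},{"gripper":100,"x":-6,"y":-0.57,"z":0,"roll":0},{"gripper":100,"x":-6,"y":-0.57,"z":0,"roll":0},{"gripper":100,"x":-6,"y":-0.57,"z":0,"roll":0},{"gripper":100,"x":-6,"y":-0.57,"z":0,"roll":0}]}}

```text
time_s: 2.17
eef_pos: [0.4591, 0.1211, 0.4051]
eef_rot: [0.0, -0.629, 0.778, -0.0]
wrist_force: [0.8, -0.3, 0.2]
opening: 1.003
```

Request:
{"api": "move_arm", "payload": {"moves": [{"gripper":100,"x":-6,"y":-0.57,"z":0,"roll":0},{"gripper":100,"x":-6,"y":-0.57,"z":0,"roll":0},{"gripper":100,"x":0,"y":0,"z":0,"roll":0}]}}

```text
time_s: 2.55
eef_pos: [0.4953, 0.2373, 0.4041]
eef_rot: [-0.0, -0.631, 0.776, 0.0]
wrist_force: [-0.3, -1.3, 0.0]
opening: 1.002
```

```bash
python3 -c "
from h import *
go((.496,.239,.300),-102.1)"
```

```text
2.55 [0.4953 0.2373 0.4041] [-0.000e+00 -6.306e-01  7.761e-01  4.000e-04] [-0.35 -1.28  0.03] 1.002
heading -101.81 tilt 0.05 roll 0.29 | after roll x -0.18 y -0.03 z 10.41
```

Request:
{"api": "move_arm", "payload": {"moves": [{"gripper":100,"x":-0.18,"y":0,"z":4,"roll":0.3},{"gripper":100,"x":0,"y":0,"z":4,"roll":0},{"gripper":100,"x":0,"y":0,"z":2.4,"roll":0},{"gripper":80,"x":0,"y":0,"z":0,"roll":0},{"gripper":65,"x":0,"y":0,"z":0,"roll":0}]}}

```text
time_s: 3.18
eef_pos: [0.4961, 0.2353, 0.3019]
eef_rot: [0.001, -0.626, 0.78, -0.0]
wrist_force: [0.2, -0.9, 0.2]
opening: 0.65
```

Request:
{"api": "move_arm", "payload": {"moves": [{"gripper":0,"x":0,"y":0,"z":0,"roll":0},{"gripper":0,"x":0,"y":0,"z":0,"roll":0},{"gripper":0,"x":0,"y":0,"z":0,"roll":0},{"gripper":0,"x":0,"y":0,"z":0,"roll":0}]}}

```text
time_s: 3.68
eef_pos: [0.4964, 0.2357, 0.3026]
eef_rot: [0.001, -0.627, 0.779, -0.001]
wrist_force: [-0.5, -1.5, 6.5]
opening: 0.583
```

```bash
python3 -c "
from h import *
go((.496,.239,.300),-102.1); cam('top','t1.png')"
```

```text
3.675 [0.4964 0.2357 0.3026] [ 0.0014 -0.6267  0.7793 -0.001 ] [-0.47 -1.52  6.48] 0.583
heading -102.39 tilt 0.19 roll -0.29 | after roll x -0.32 y 0.11 z 0.26
```

Request:
{"api": "move_arm", "payload": {"moves": [{"gripper":0,"x":0,"y":0,"z":-0.7,"roll":0},{"gripper":0,"x":-0.15,"y":0,"z":-0.6,"roll":-0.2},{"gripper":0,"x":0,"y":0,"z":0,"roll":0}]}}

```text
time_s: 4.1
eef_pos: [0.4961, 0.2374, 0.3143]
eef_rot: [0.001, -0.628, 0.778, -0.0]
wrist_force: [0.1, -0.1, -1.1]
opening: 0.575
```

```bash
python3 -c "
from h import *
for i in range(3):
  go((.496,.239,.315),-102.1); c=cam('top','t2.png')
cv2.imwrite('pics/t2c.png',cv2.resize(c['img'][150:260,130:250,::-1],None,fx=4,fy=4,interpolation=cv2.INTER_CUBIC))
"
```

```text
4.1 [0.4961 0.2374 0.3143] [ 5.000e-04 -6.281e-01  7.781e-01 -2.000e-04] [ 0.1  -0.08 -1.08] 0.575
heading -102.18 tilt 0.06 roll -0.08 | after roll x -0.16 y 0.04 z -0.07
4.15 [0.4959 0.2373 0.3139] [ 2.000e-04 -6.281e-01  7.782e-01 -1.000e-04] [-0.67 -0.07 -1.99] 0.577
heading -102.18 tilt 0.03 roll -0.08 | after roll x -0.17 y 0.03 z -0.11
4.2 [0.4958 0.2372 0.3136] [-1.000e-04 -6.281e-01  7.782e-01  1.000e-04] [-0.01  0.88 -1.29] 0.575
heading -102.19 tilt 0.01 roll -0.09 | after roll x -0.18 y 0.02 z -0.14
```

Request:
{"api": "move_arm", "payload": {"moves": [{"gripper":0,"x":0,"y":1.5,"z":0,"roll":0},{"gripper":0,"x":0,"y":2,"z":0,"roll":0},{"gripper":0,"x":0,"y":2,"z":0,"roll":0},{"gripper":0,"x":0,"y":2,"z":0,"roll":0},{"gripper":0,"x":0,"y":1,"z":0,"roll":0}]}}

```text
time_s: 4.88
eef_pos: [0.4113, 0.2554, 0.3135]
eef_rot: [-0.0, -0.628, 0.778, 0.0]
wrist_force: [-0.1, -0.0, -1.4]
opening: 0.576
```

```bash
python3 -c "
from h import *
# spare start: axis dist 172 from root
import math
a=math.radians(9.6); root=np.array([.4588,-.2050])+.14*np.array([math.cos(a),math.sin(a)]); print('root',root)
p=root-.175*np.array([math.cos(a),math.sin(a)]); print(p)
go((p[0],p[1],.335),-80.4); c=cam('top')
cv2.imwrite('pics/t2c.png',cv2.resize(c['img'][150:300,110:250,::-1],None,fx=4,fy=4,interpolation=cv2.INTER_CUBIC))
"
```

```text
root [ 0.59683945 -0.18165238]
[ 0.42429014 -0.21083691]
4.875 [0.4113 0.2554 0.3135] [-3.000e-04 -6.283e-01  7.780e-01  1.000e-04] [-0.11 -0.01 -1.38] 0.576
heading -102.15 tilt 0.03 roll -21.75 | after roll x 46.19 y 6.49 z -2.15
```

View pics/t2c.png

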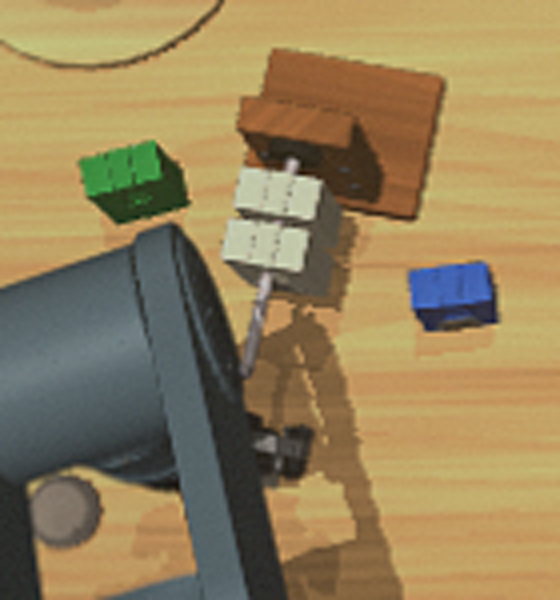

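The crop shows the front mould off the hook and in the gripper. The middle and rear moulds are still hanging at (268,247) and (280,195).

Request:
{"api": "move_arm", "payload": {"moves": [{"gripper":0,"x":0,"y":0,"z":-0.7,"roll":-7.2},{"gripper":0,"x":0,"y":0,"z":-0.7,"roll":-7.2},{"gripper":0,"x":0,"y":0,"z":-0.6,"roll":-7.3},{"gripper":0,"x":4,"y":0.56,"z":0,"roll":0},{"gripper":0,"x":5,"y":0.7,"z":0,"roll":0}]}}

```text
time_s: 5.55
eef_pos: [0.4155, 0.1638, 0.334]
eef_rot: [-0.0, 0.764, -0.645, 0.0]
wrist_force: [1.2, 0.4, -0.9]
opening: 0.578
```

Request:
{"api": "move_arm", "payload": {"moves": [{"gripper":0,"x":5.5,"y":0.77,"z":0,"roll":0},{"gripper":0,"x":5.5,"y":0.77,"z":0,"roll":0},{"gripper":0,"x":5.5,"y":0.77,"z":0,"roll":0},{"gripper":0,"x":5.5,"y":0.77,"z":0,"roll":0},{"gripper":0,"x":5.5,"y":0.77,"z":0,"roll":0}]}}

```text
time_s: 6.18
eef_pos: [0.4226, -0.1154, 0.3341]
eef_rot: [-0.0, 0.763, -0.646, 0.001]
wrist_force: [0.2, 0.2, -0.3]
opening: 0.579
```

Request:
{"api": "move_arm", "payload": {"moves": [{"gripper":0,"x":5,"y":0.7,"z":0,"roll":0},{"gripper":0,"x":3,"y":0.4,"z":0,"roll":0},{"gripper":0,"x":1.7,"y":0.25,"z":0,"roll":0},{"gripper":0,"x":0,"y":0,"z":1,"roll":0},{"gripper":0,"x":0,"y":0,"z":1,"roll":0}]}}

```text
time_s: 6.8
eef_pos: [0.4252, -0.2101, 0.3126]
eef_rot: [-0.0, 0.764, -0.646, -0.001]
wrist_force: [-0.4, -0.4, -0.9]
opening: 0.572
```

```bash
python3 -c "
from h import *
go((.4243,-.2108,.3145),-80.4)"
```

```text
6.8 [ 0.4252 -0.2101  0.3126] [-2.000e-04  7.635e-01 -6.458e-01 -6.000e-04] [-0.44 -0.39 -0.91] 0.572
heading -80.45 tilt 0.07 roll -0.05 | after roll x 0.05 y 0.11 z -0.19
```

Request:
{"api": "move_arm", "payload": {"moves": [{"gripper":0,"x":0.07,"y":0,"z":-0.15,"roll":0},{"gripper":0,"x":0,"y":-1,"z":0,"roll":0},{"gripper":0,"x":0,"y":-1,"z":0,"roll":0},{"gripper":0,"x":0,"y":-1,"z":0,"roll":0}]}}

```text
time_s: 7.3
eef_pos: [0.4561, -0.2067, 0.3155]
eef_rot: [-0.0, 0.763, -0.646, 0.0]
wrist_force: [0.4, 0.2, -0.0]
opening: 0.579
```

```bash
python3 -c "
from h import *
go((.5465,-.1902,.3045),-80.4)
c=cam('scene');cv2.imwrite('pics/t3.png',cv2.resize(c['img'][150:290,180:320,::-1],None,fx=4,fy=4,interpolation=cv2.INTER_CUBIC))
"
```

```text
7.3 [ 0.4561 -0.2067  0.3155] [-1.000e-04  7.634e-01 -6.459e-01  4.000e-04] [ 0.37  0.16 -0.03] 0.579
heading -80.47 tilt 0.05 roll -0.07 | after roll x -0.12 y -9.19 z 1.10
```

View pics/t3.png

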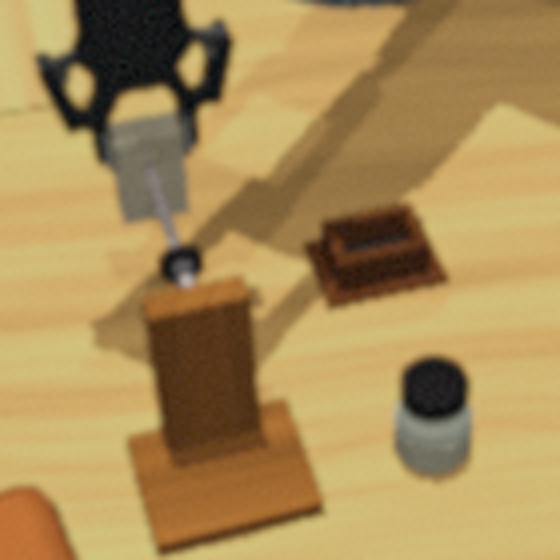

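Crop: the rod at (152,175) enters the mould's middle (118–187 wide), so the alignment is good and no contact force shows.

Request:
{"api": "move_arm", "payload": {"moves": [{"gripper":0,"x":-0.05,"y":-1.5,"z":0,"roll":0},{"gripper":0,"x":0,"y":-1.5,"z":0,"roll":0},{"gripper":0,"x":0,"y":-1.5,"z":0.5,"roll":0},{"gripper":0,"x":0,"y":-1,"z":0.6,"roll":0},{"gripper":0,"x":0,"y":0,"z":0,"roll":0}]}}

```text
time_s: 7.98
eef_pos: [0.5096, -0.197, 0.3031]
eef_rot: [0.0, 0.763, -0.646, -0.001]
wrist_force: [-0.1, 0.2, -0.9]
opening: 0.577
```

```bash
python3 -c "
from h import *
go((.5465,-.1902,.3045),-80.4)"
```

```text
7.975 [ 0.5096 -0.197   0.3031] [ 1.000e-04  7.635e-01 -6.458e-01 -9.000e-04] [-0.08  0.23 -0.87] 0.577
heading -80.45 tilt 0.10 roll -0.05 | after roll x -0.06 y -3.75 z -0.14
```

Request:
{"api": "move_arm", "payload": {"moves": [{"gripper":0,"x":-0.05,"y":-1,"z":-0.1,"roll":0},{"gripper":0,"x":0,"y":-1,"z":0,"roll":0},{"gripper":0,"x":0,"y":-0.4,"z":0,"roll":0},{"gripper":0,"x":0,"y":0,"z":0,"roll":0}]}}

```text
time_s: 8.48
eef_pos: [0.5331, -0.1929, 0.3053]
eef_rot: [0.0, 0.763, -0.646, 0.0]
wrist_force: [-0.2, -1.7, -1.5]
opening: 0.576
```

Request:
{"api": "move_arm", "payload": {"moves": [{"gripper":0,"x":0,"y":-0.2,"z":0,"roll":0},{"gripper":0,"x":0,"y":-0.2,"z":0,"roll":0}]}}

```text
time_s: 8.72
eef_pos: [0.5368, -0.1923, 0.3052]
eef_rot: [-0.0, 0.763, -0.646, -0.0]
wrist_force: [-0.1, 0.4, -0.3]
opening: 0.575
```

Request:
{"api": "move_arm", "payload": {"moves": [{"gripper":0,"x":0,"y":-0.2,"z":0,"roll":0},{"gripper":0,"x":0,"y":0,"z":0,"roll":0}]}}

```text
time_s: 8.98
eef_pos: [0.5389, -0.192, 0.3052]
eef_rot: [-0.0, 0.763, -0.646, 0.0]
wrist_force: [0.2, -0.1, -2.1]
opening: 0.575
```

Request:
{"api": "move_arm", "payload": {"moves": [{"gripper":0,"x":0,"y":-0.2,"z":0,"roll":0},{"gripper":0,"x":0,"y":0,"z":0,"roll":0}]}}

```text
time_s: 9.22
eef_pos: [0.5408, -0.1916, 0.3052]
eef_rot: [-0.0, 0.763, -0.646, 0.0]
wrist_force: [0.6, 0.3, -1.1]
opening: 0.578
```

Request:
{"api": "move_arm", "payload": {"moves": [{"gripper":0,"x":0,"y":-0.2,"z":0,"roll":0},{"gripper":0,"x":0,"y":0,"z":0,"roll":0}]}}

```text
time_s: 9.48
eef_pos: [0.5428, -0.1913, 0.3052]
eef_rot: [-0.0, 0.763, -0.646, 0.0]
wrist_force: [0.4, -0.4, -1.1]
opening: 0.574
```

Request:
{"api": "move_arm", "payload": {"moves": [{"gripper":0,"x":0,"y":-0.2,"z":0,"roll":0},{"gripper":0,"x":0,"y":0,"z":0,"roll":0}]}}

```text
time_s: 9.72
eef_pos: [0.5448, -0.191, 0.3052]
eef_rot: [-0.0, 0.763, -0.646, 0.0]
wrist_force: [0.1, 0.6, -0.7]
opening: 0.576
```

Request:
{"api": "move_arm", "payload": {"moves": [{"gripper":0,"x":0,"y":-0.2,"z":0,"roll":0},{"gripper":0,"x":0,"y":0,"z":0,"roll":0}]}}

```text
time_s: 9.98
eef_pos: [0.5465, -0.1906, 0.3051]
eef_rot: [0.0, 0.763, -0.646, -0.0]
wrist_force: [-3.0, 0.1, 0.2]
opening: 0.573
```

Request:
{"api": "move_arm", "payload": {"moves": [{"gripper":0,"x":0,"y":-0.2,"z":0,"roll":0},{"gripper":0,"x":0,"y":0,"z":0,"roll":0}]}}

```text
time_s: 10.22
eef_pos: [0.5483, -0.1903, 0.3051]
eef_rot: [0.0, 0.763, -0.646, -0.001]
wrist_force: [-4.7, -1.2, 2.3]
opening: 0.575
```

Request:
{"api": "move_arm", "payload": {"moves": [{"gripper":0,"x":0,"y":-0.2,"z":0,"roll":0},{"gripper":0,"x":0,"y":0,"z":0,"roll":0}]}}

```text
time_s: 10.48
eef_pos: [0.5499, -0.1901, 0.3049]
eef_rot: [0.001, 0.763, -0.646, -0.001]
wrist_force: [-7.9, -1.9, 1.9]
opening: 0.577
```

Request:
{"api": "move_arm", "payload": {"moves": [{"gripper":0,"x":0,"y":0,"z":0,"roll":0},{"gripper":0,"x":0,"y":0,"z":0,"roll":0},{"gripper":0,"x":0,"y":0,"z":0,"roll":0}]}}

```text
time_s: 10.85
eef_pos: [0.5498, -0.1901, 0.3049]
eef_rot: [0.001, 0.763, -0.646, -0.001]
wrist_force: [-6.8, -0.8, 2.8]
opening: 0.573
```

Request:
{"api": "move_arm", "payload": {"moves": [{"gripper":0,"x":0,"y":0,"z":0,"roll":0},{"gripper":0,"x":0,"y":0,"z":0,"roll":0}]}}

```text
time_s: 11.1
eef_pos: [0.5499, -0.1901, 0.3049]
eef_rot: [0.001, 0.763, -0.646, -0.001]
wrist_force: [-8.5, -1.3, 2.6]
opening: 0.576
```

Request:
{"api": "move_arm", "payload": {"moves": [{"gripper":0,"x":0,"y":0.3,"z":0,"roll":0},{"gripper":0,"x":0,"y":0.1,"z":0.1,"roll":0},{"gripper":0,"x":0,"y":0,"z":0,"roll":0}]}}

```text
time_s: 11.48
eef_pos: [0.5467, -0.1906, 0.3041]
eef_rot: [-0.0, 0.763, -0.646, -0.0]
wrist_force: [-2.9, -0.1, -1.5]
opening: 0.574
```

Request:
{"api": "move_arm", "payload": {"moves": [{"gripper":0,"x":0,"y":0,"z":0.1,"roll":0},{"gripper":0,"x":0,"y":0,"z":0,"roll":0}]}}

```text
time_s: 11.72
eef_pos: [0.5467, -0.1906, 0.3031]
eef_rot: [0.0, 0.763, -0.646, 0.0]
wrist_force: [-2.9, -1.6, -0.1]
opening: 0.574
```

Request:
{"api": "move_arm", "payload": {"moves": [{"gripper":0,"x":0,"y":0,"z":0.1,"roll":0},{"gripper":0,"x":0,"y":0,"z":0,"roll":0}]}}

```text
time_s: 11.98
eef_pos: [0.5468, -0.1906, 0.3026]
eef_rot: [-0.0, 0.763, -0.646, 0.0]
wrist_force: [-3.7, 0.2, 2.8]
opening: 0.578
```

Request:
{"api": "move_arm", "payload": {"moves": [{"gripper":0,"x":0,"y":0,"z":0.05,"roll":0},{"gripper":0,"x":0,"y":0,"z":0,"roll":0}]}}

```text
time_s: 12.22
eef_pos: [0.5468, -0.1906, 0.3026]
eef_rot: [-0.0, 0.763, -0.646, 0.0]
wrist_force: [-5.6, 1.5, 7.1]
opening: 0.576
```

Request:
{"api": "move_arm", "payload": {"moves": [{"gripper":0,"x":0,"y":0,"z":-0.1,"roll":0},{"gripper":70,"x":0,"y":0,"z":0,"roll":0},{"gripper":100,"x":0,"y":0,"z":0,"roll":0},{"gripper":100,"x":0,"y":0,"z":0,"roll":0}]}}

```text
time_s: 12.72
eef_pos: [0.5469, -0.1906, 0.3027]
eef_rot: [-0.0, 0.763, -0.646, 0.0]
wrist_force: [-0.8, 1.2, 1.3]
opening: 0.998
```

Request:
{"api": "move_arm", "payload": {"moves": [{"gripper":100,"x":0,"y":0,"z":-2,"roll":0},{"gripper":100,"x":0,"y":0,"z":-3,"roll":0},{"gripper":100,"x":0,"y":0,"z":-3,"roll":0},{"gripper":100,"x":0,"y":0,"z":-2,"roll":0}]}}

```text
time_s: 13.22
eef_pos: [0.547, -0.1907, 0.4045]
eef_rot: [-0.0, 0.763, -0.646, 0.001]
wrist_force: [0.5, 0.1, -0.5]
opening: 1.0
```

```bash
python3 -c "
from h import *
go((.5294,.2315,.404),-102.1)"
```

```text
13.225 [ 0.547  -0.1907  0.4045] [-3.000e-04  7.633e-01 -6.461e-01  1.100e-03] [ 0.51  0.06 -0.45] 1.0
heading -80.50 tilt 0.13 roll 21.60 | after roll x -40.91 y 10.57 z 0.05
```

Request:
{"api": "move_arm", "payload": {"moves": [{"gripper":100,"x":0,"y":0,"z":0,"roll":7.2},{"gripper":100,"x":0,"y":0,"z":0,"roll":7.2},{"gripper":100,"x":0,"y":0,"z":0,"roll":7.2},{"gripper":100,"x":-5,"y":1.3,"z":0,"roll":0},{"gripper":100,"x":-6,"y":1.55,"z":0,"roll":0}]}}

```text
time_s: 13.85
eef_pos: [0.5418, -0.0768, 0.4026]
eef_rot: [0.0, -0.628, 0.779, -0.0]
wrist_force: [1.5, 0.9, 1.0]
opening: 0.998
```

Request:
{"api": "move_arm", "payload": {"moves": [{"gripper":100,"x":-6,"y":1.55,"z":0,"roll":0},{"gripper":100,"x":-6,"y":1.55,"z":0,"roll":0},{"gripper":100,"x":-6,"y":1.55,"z":0,"roll":0},{"gripper":100,"x":-6,"y":1.55,"z":0,"roll":0},{"gripper":100,"x":-5.9,"y":1.5,"z":0,"roll":0}]}}

```text
time_s: 14.48
eef_pos: [0.5289, 0.2335, 0.403]
eef_rot: [0.0, -0.629, 0.778, -0.0]
wrist_force: [1.3, -0.4, 0.1]
opening: 1.002
```

Request:
{"api": "move_arm", "payload": {"moves": [{"gripper":100,"x":0,"y":0,"z":0,"roll":0},{"gripper":100,"x":0,"y":0,"z":0,"roll":0}]}}

```text
time_s: 14.72
eef_pos: [0.5291, 0.2315, 0.4025]
eef_rot: [-0.0, -0.629, 0.777, -0.0]
wrist_force: [0.1, 0.4, -0.3]
opening: 1.001
```

```bash
python3 -c "
from h import *
go((.530,.231,.301),-102.1)"
```

```text
14.725 [0.5291 0.2315 0.4025] [-2.000e-04 -6.290e-01  7.774e-01 -2.000e-04] [ 0.12  0.41 -0.3 ] 1.001
heading -102.04 tilt 0.03 roll 0.06 | after roll x 0.03 y -0.09 z 10.15
```

Request:
{"api": "move_arm", "payload": {"moves": [{"gripper":100,"x":0,"y":-0.09,"z":4,"roll":0},{"gripper":100,"x":0,"y":0,"z":4,"roll":0},{"gripper":100,"x":0,"y":0,"z":2.1,"roll":0},{"gripper":100,"x":0,"y":0,"z":0,"roll":0},{"gripper":70,"x":0,"y":0,"z":0,"roll":0}]}}

```text
time_s: 15.35
eef_pos: [0.5309, 0.2303, 0.3029]
eef_rot: [0.001, -0.628, 0.778, -0.0]
wrist_force: [0.1, -0.5, 0.2]
opening: 0.814
```

Request:
{"api": "move_arm", "payload": {"moves": [{"gripper":0,"x":0,"y":0,"z":0,"roll":0},{"gripper":0,"x":0,"y":0,"z":0,"roll":0},{"gripper":0,"x":0,"y":0,"z":0,"roll":0},{"gripper":0,"x":0,"y":0,"z":0,"roll":0}]}}

```text
time_s: 15.85
eef_pos: [0.5308, 0.2312, 0.3034]
eef_rot: [0.001, -0.629, 0.778, -0.001]
wrist_force: [0.0, -0.5, 7.1]
opening: 0.573
```

Request:
{"api": "move_arm", "payload": {"moves": [{"gripper":0,"x":0,"y":0,"z":-0.7,"roll":0},{"gripper":0,"x":0,"y":0,"z":-0.6,"roll":0},{"gripper":0,"x":0,"y":0,"z":0,"roll":0}]}}

```text
time_s: 16.23
eef_pos: [0.5302, 0.2314, 0.3153]
eef_rot: [0.0, -0.629, 0.778, -0.0]
wrist_force: [-0.1, 0.2, -1.6]
opening: 0.578
```

Request:
{"api": "move_arm", "payload": {"moves": [{"gripper":0,"x":0,"y":2,"z":0,"roll":0},{"gripper":0,"x":0,"y":2.5,"z":-0.1,"roll":0},{"gripper":0,"x":0,"y":2.5,"z":0,"roll":0},{"gripper":0,"x":0,"y":2.5,"z":0,"roll":0},{"gripper":0,"x":0,"y":2,"z":0,"roll":0}]}}

```text
time_s: 16.85
eef_pos: [0.4165, 0.2555, 0.3155]
eef_rot: [-0.0, -0.629, 0.778, 0.0]
wrist_force: [-1.0, 0.1, -1.0]
opening: 0.573
```

Request:
{"api": "move_arm", "payload": {"moves": [{"gripper":0,"x":0,"y":0,"z":-0.7,"roll":-7.2},{"gripper":0,"x":0,"y":0,"z":-0.7,"roll":-7.2},{"gripper":0,"x":0,"y":0,"z":-0.6,"roll":-7.2}]}}

```text
time_s: 17.23
eef_pos: [0.4174, 0.2554, 0.3359]
eef_rot: [-0.0, 0.765, -0.644, 0.0]
wrist_force: [-0.7, 0.9, -1.0]
opening: 0.575
```

```bash
python3 -c "
from h import *
go((.4243,-.2110,.335),-80.4)"
```

```text
17.225 [0.4174 0.2554 0.3359] [-1.000e-04  7.646e-01 -6.445e-01  1.000e-04] [-0.68  0.88 -0.99] 0.575
heading -80.25 tilt 0.01 roll 0.15 | after roll x 46.11 y 7.10 z 0.09
```

Request:
{"api": "move_arm", "payload": {"moves": [{"gripper":0,"x":4,"y":0.6,"z":0,"roll":0},{"gripper":0,"x":5.5,"y":0.85,"z":0,"roll":0},{"gripper":0,"x":5.5,"y":0.85,"z":0,"roll":0},{"gripper":0,"x":5.5,"y":0.85,"z":0,"roll":0},{"gripper":0,"x":5.5,"y":0.85,"z":0,"roll":0}]}}

```text
time_s: 17.85
eef_pos: [0.4208, -0.0093, 0.3359]
eef_rot: [-0.0, 0.763, -0.646, 0.0]
wrist_force: [1.2, 0.3, -0.7]
opening: 0.576
```

Request:
{"api": "move_arm", "payload": {"moves": [{"gripper":0,"x":5.5,"y":0.85,"z":0,"roll":0},{"gripper":0,"x":5.5,"y":0.85,"z":0,"roll":0},{"gripper":0,"x":5,"y":0.77,"z":0,"roll":0},{"gripper":0,"x":3,"y":0.46,"z":0,"roll":0},{"gripper":0,"x":1.1,"y":0.17,"z":0,"roll":0.15}]}}

```text
time_s: 18.48
eef_pos: [0.4235, -0.2126, 0.3357]
eef_rot: [0.0, 0.762, -0.648, 0.0]
wrist_force: [0.1, -0.5, -1.5]
opening: 0.572
```

Request:
{"api": "move_arm", "payload": {"moves": [{"gripper":0,"x":0,"y":0,"z":1,"roll":0},{"gripper":0,"x":0,"y":0,"z":0.9,"roll":0},{"gripper":0,"x":0,"y":0,"z":0,"roll":0}]}}

```text
time_s: 18.85
eef_pos: [0.4234, -0.2096, 0.3153]
eef_rot: [-0.0, 0.763, -0.647, -0.001]
wrist_force: [-0.8, 0.4, -0.7]
opening: 0.571
```

```bash
python3 -c "
from h import *
go((.4243,-.2110,.316),-80.4)"
```

```text
18.85 [ 0.4234 -0.2096  0.3153] [-1.000e-04  7.629e-01 -6.465e-01 -1.400e-03] [-0.81  0.42 -0.68] 0.571
heading -80.56 tilt 0.17 roll -0.16 | after roll x 0.15 y -0.07 z -0.07
```

Request:
{"api": "move_arm", "payload": {"moves": [{"gripper":0,"x":0.12,"y":0,"z":0,"roll":-0.1},{"gripper":0,"x":0,"y":-1,"z":0,"roll":0},{"gripper":0,"x":0,"y":-1,"z":0,"roll":0},{"gripper":0,"x":0,"y":-1,"z":0,"roll":0}]}}

```text
time_s: 19.35
eef_pos: [0.4545, -0.2072, 0.3169]
eef_rot: [-0.0, 0.763, -0.646, 0.0]
wrist_force: [0.4, -0.1, -0.7]
opening: 0.573
```

Request:
{"api": "move_arm", "payload": {"moves": [{"gripper":0,"x":0,"y":-1,"z":0,"roll":0},{"gripper":0,"x":0,"y":-1,"z":0,"roll":0},{"gripper":0,"x":0,"y":-1.5,"z":0,"roll":0},{"gripper":0,"x":0,"y":0,"z":0.9,"roll":0},{"gripper":0,"x":0,"y":0,"z":0,"roll":0}]}}

```text
time_s: 19.98
eef_pos: [0.4876, -0.2012, 0.3063]
eef_rot: [0.0, 0.763, -0.646, -0.001]
wrist_force: [-0.1, -0.2, -1.6]
opening: 0.575
```

```bash
python3 -c "
from h import *
go((.519,-.1955,.3055),-80.4)"
```

```text
19.975 [ 0.4876 -0.2012  0.3063] [ 2.000e-04  7.631e-01 -6.463e-01 -1.400e-03] [-0.06 -0.22 -1.57] 0.575
heading -80.53 tilt 0.16 roll -0.13 | after roll x -0.04 y -3.19 z 0.08
```

Next I advance 2.5 cm, then feel in 2 mm steps.

Request:
{"api": "move_arm", "payload": {"moves": [{"gripper":0,"x":0,"y":-1,"z":0.05,"roll":0},{"gripper":0,"x":0,"y":-1,"z":0,"roll":0},{"gripper":0,"x":0,"y":-0.5,"z":0,"roll":0},{"gripper":0,"x":0,"y":0,"z":0,"roll":0}]}}

```text
time_s: 20.48
eef_pos: [0.5131, -0.1974, 0.3073]
eef_rot: [0.0, 0.763, -0.646, 0.0]
wrist_force: [-0.9, 0.2, -1.0]
opening: 0.577
```

Request:
{"api": "move_arm", "payload": {"moves": [{"gripper":0,"x":0,"y":-0.2,"z":0,"roll":0},{"gripper":0,"x":0,"y":-0.2,"z":0,"roll":0},{"gripper":0,"x":0,"y":0,"z":0,"roll":0}]}}

```text
time_s: 20.85
eef_pos: [0.5167, -0.1968, 0.3072]
eef_rot: [0.0, 0.763, -0.646, 0.0]
wrist_force: [0.3, 0.4, -1.7]
opening: 0.574
```

Request:
{"api": "move_arm", "payload": {"moves": [{"gripper":0,"x":0,"y":-0.2,"z":0,"roll":0},{"gripper":0,"x":0,"y":0,"z":0,"roll":0}]}}

```text
time_s: 21.1
eef_pos: [0.5187, -0.1965, 0.3072]
eef_rot: [-0.0, 0.763, -0.646, 0.0]
wrist_force: [-0.1, -0.1, -0.8]
opening: 0.571
```

Request:
{"api": "move_arm", "payload": {"moves": [{"gripper":0,"x":0,"y":-0.2,"z":0,"roll":0},{"gripper":0,"x":0,"y":0,"z":0,"roll":0}]}}

```text
time_s: 21.35
eef_pos: [0.5205, -0.1962, 0.3071]
eef_rot: [0.0, 0.763, -0.646, -0.0]
wrist_force: [-1.3, -1.1, 0.0]
opening: 0.579
```

Request:
{"api": "move_arm", "payload": {"moves": [{"gripper":0,"x":0,"y":0.1,"z":0.2,"roll":0},{"gripper":0,"x":0,"y":0,"z":0,"roll":0}]}}

```text
time_s: 21.6
eef_pos: [0.5195, -0.1963, 0.3049]
eef_rot: [-0.0, 0.763, -0.646, -0.0]
wrist_force: [-0.1, -0.1, -1.5]
opening: 0.575
```

Request:
{"api": "move_arm", "payload": {"moves": [{"gripper":0,"x":0,"y":-0.2,"z":0,"roll":0},{"gripper":0,"x":0,"y":-0.1,"z":0,"roll":0},{"gripper":0,"x":0,"y":0,"z":0,"roll":0}]}}

```text
time_s: 21.98
eef_pos: [0.5223, -0.1959, 0.305]
eef_rot: [0.0, 0.763, -0.646, -0.001]
wrist_force: [-5.2, -1.2, -0.4]
opening: 0.573
```

Request:
{"api": "move_arm", "payload": {"moves": [{"gripper":0,"x":0,"y":-0.1,"z":0,"roll":0},{"gripper":0,"x":0,"y":0,"z":0,"roll":0}]}}

```text
time_s: 22.22
eef_pos: [0.5231, -0.1957, 0.305]
eef_rot: [0.001, 0.763, -0.646, -0.001]
wrist_force: [-7.0, -0.7, 1.7]
opening: 0.571
```

Request:
{"api": "move_arm", "payload": {"moves": [{"gripper":0,"x":0,"y":-0.04,"z":0,"roll":0},{"gripper":0,"x":0,"y":0,"z":0,"roll":0},{"gripper":0,"x":0,"y":0,"z":0,"roll":0}]}}

```text
time_s: 22.6
eef_pos: [0.5234, -0.1957, 0.305]
eef_rot: [0.001, 0.763, -0.646, -0.001]
wrist_force: [-7.4, -1.0, 1.7]
opening: 0.569
```

Request:
{"api": "move_arm", "payload": {"moves": [{"gripper":0,"x":0,"y":0,"z":0,"roll":0},{"gripper":0,"x":0,"y":0,"z":0,"roll":0},{"gripper":0,"x":0,"y":0,"z":0,"roll":0}]}}

```text
time_s: 22.98
eef_pos: [0.5234, -0.1957, 0.3049]
eef_rot: [0.001, 0.763, -0.646, -0.001]
wrist_force: [-6.9, -0.8, 1.5]
opening: 0.573
```

Request:
{"api": "move_arm", "payload": {"moves": [{"gripper":0,"x":0,"y":0.2,"z":0,"roll":0},{"gripper":0,"x":0,"y":0.1,"z":0.1,"roll":0},{"gripper":0,"x":0,"y":0,"z":0,"roll":0}]}}

```text
time_s: 23.35
eef_pos: [0.521, -0.1961, 0.3042]
eef_rot: [-0.0, 0.763, -0.646, 0.0]
wrist_force: [-3.7, 0.2, -1.2]
opening: 0.578
```

Request:
{"api": "move_arm", "payload": {"moves": [{"gripper":0,"x":0,"y":0,"z":0.1,"roll":0},{"gripper":0,"x":0,"y":0,"z":0,"roll":0}]}}

```text
time_s: 23.6
eef_pos: [0.5211, -0.1961, 0.3035]
eef_rot: [0.0, 0.763, -0.646, 0.0]
wrist_force: [-4.6, -0.5, 3.6]
opening: 0.575
```

Request:
{"api": "move_arm", "payload": {"moves": [{"gripper":0,"x":0,"y":0.1,"z":0,"roll":0},{"gripper":0,"x":0,"y":0,"z":-0.02,"roll":0},{"gripper":70,"x":0,"y":0,"z":0,"roll":0},{"gripper":100,"x":0,"y":0,"z":0,"roll":0},{"gripper":100,"x":0,"y":0,"z":0,"roll":0}]}}

```text
time_s: 24.22
eef_pos: [0.5201, -0.1963, 0.3034]
eef_rot: [-0.0, 0.763, -0.646, 0.0]
wrist_force: [-0.3, -0.4, 0.4]
opening: 0.999
```

Request:
{"api": "move_arm", "payload": {"moves": [{"gripper":100,"x":0,"y":0,"z":-2,"roll":0},{"gripper":100,"x":0,"y":0,"z":-3,"roll":0},{"gripper":100,"x":0,"y":0,"z":-3,"roll":0},{"gripper":100,"x":0,"y":0,"z":-2,"roll":0}]}}

```text
time_s: 24.72
eef_pos: [0.5202, -0.1964, 0.4051]
eef_rot: [-0.0, 0.763, -0.646, 0.001]
wrist_force: [-0.5, 0.0, 0.8]
opening: 1.001
```

```bash
python3 -c "
from h import *
go((.5605,.2245,.404),-102.1)"
```

```text
24.725 [ 0.5202 -0.1964  0.4051] [-2.000e-04  7.629e-01 -6.465e-01  1.000e-03] [-0.47  0.04  0.82] 1.001
heading -80.55 tilt 0.11 roll 21.55 | after roll x -42.00 y 4.88 z 0.11
```

Request:
{"api": "move_arm", "payload": {"moves": [{"gripper":100,"x":0,"y":0,"z":0,"roll":7.2},{"gripper":100,"x":0,"y":0,"z":0,"roll":7.2},{"gripper":100,"x":0,"y":0,"z":0,"roll":7.2},{"gripper":100,"x":-6,"y":0.7,"z":0,"roll":0},{"gripper":100,"x":-6,"y":0.7,"z":0,"roll":0}]}}

```text
time_s: 25.35
eef_pos: [0.5316, -0.0753, 0.4034]
eef_rot: [0.0, -0.627, 0.779, -0.0]
wrist_force: [1.0, 0.2, -0.9]
opening: 0.997
```

Request:
{"api": "move_arm", "payload": {"moves": [{"gripper":100,"x":-6,"y":0.7,"z":0,"roll":0},{"gripper":100,"x":-6,"y":0.7,"z":0,"roll":0},{"gripper":100,"x":-6,"y":0.7,"z":0,"roll":0},{"gripper":100,"x":-6,"y":0.7,"z":0,"roll":0},{"gripper":100,"x":-5,"y":0.6,"z":0,"roll":0}]}}

```text
time_s: 25.98
eef_pos: [0.5592, 0.217, 0.4035]
eef_rot: [0.0, -0.629, 0.778, -0.0]
wrist_force: [-0.2, -1.0, -0.0]
opening: 1.0
```

Request:
{"api": "move_arm", "payload": {"moves": [{"gripper":100,"x":-1,"y":0.1,"z":0,"roll":0},{"gripper":100,"x":0,"y":0,"z":0,"roll":0},{"gripper":100,"x":0,"y":0,"z":0,"roll":0}]}}

```text
time_s: 26.35
eef_pos: [0.5606, 0.2234, 0.4033]
eef_rot: [-0.0, -0.628, 0.778, -0.0]
wrist_force: [-0.0, -0.4, 0.5]
opening: 0.998
```

```bash
python3 -c "
from h import *
go((.5605,.2245,.301),-102.1)
c=cam('top');cv2.imwrite('pics/t4.png',cv2.resize(c['img'][150:250,310:385,::-1],None,fx=5,fy=5,interpolation=cv2.INTER_CUBIC))
"
```

```text
26.35 [0.5606 0.2234 0.4033] [-2.000e-04 -6.278e-01  7.784e-01 -1.000e-04] [-0.01 -0.4   0.48] 0.998
heading -102.22 tilt 0.03 roll -0.12 | after roll x -0.11 y 0.03 z 10.23
```

View pics/t4.png

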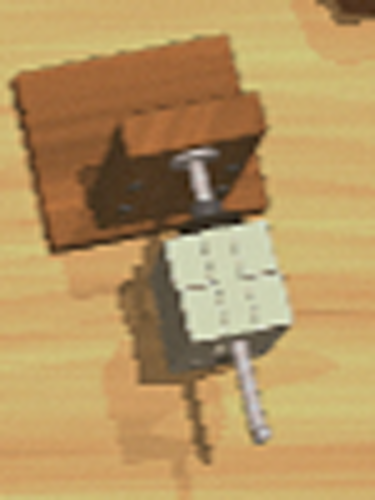

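Both moulds hang close together on the spare hook, tops at (220,255) and (238,305), with the joint line between them at y≈280. Now the rear mould.

Request:
{"api": "move_arm", "payload": {"moves": [{"gripper":100,"x":-0.1,"y":0,"z":4,"roll":0},{"gripper":100,"x":0,"y":0,"z":4,"roll":0},{"gripper":100,"x":0,"y":0,"z":2.2,"roll":0},{"gripper":100,"x":0,"y":0,"z":0,"roll":0},{"gripper":70,"x":0,"y":0,"z":0,"roll":0}]}}

```text
time_s: 27.02
eef_pos: [0.5614, 0.225, 0.3027]
eef_rot: [0.001, -0.628, 0.778, -0.0]
wrist_force: [0.6, 1.0, 0.2]
opening: 0.814
```

Request:
{"api": "move_arm", "payload": {"moves": [{"gripper":0,"x":0,"y":0,"z":0,"roll":0},{"gripper":0,"x":0,"y":0,"z":0,"roll":0},{"gripper":0,"x":0,"y":0,"z":0,"roll":0},{"gripper":0,"x":0,"y":0,"z":0,"roll":0}]}}

```text
time_s: 27.52
eef_pos: [0.5614, 0.2255, 0.3034]
eef_rot: [0.001, -0.628, 0.778, -0.001]
wrist_force: [-0.4, -2.3, 6.4]
opening: 0.572
```

Request:
{"api": "move_arm", "payload": {"moves": [{"gripper":0,"x":0,"y":0,"z":-0.7,"roll":0},{"gripper":0,"x":0,"y":0,"z":-0.6,"roll":0},{"gripper":0,"x":0,"y":0,"z":0,"roll":0}]}}

```text
time_s: 27.9
eef_pos: [0.5607, 0.2255, 0.3149]
eef_rot: [0.0, -0.628, 0.778, -0.0]
wrist_force: [-0.2, -1.9, -1.0]
opening: 0.572
```

Request:
{"api": "move_arm", "payload": {"moves": [{"gripper":0,"x":0.08,"y":1.5,"z":-0.1,"roll":0},{"gripper":0,"x":0,"y":2.5,"z":0,"roll":0},{"gripper":0,"x":0,"y":2.5,"z":0,"roll":0},{"gripper":0,"x":0,"y":2.5,"z":0,"roll":0},{"gripper":0,"x":0,"y":2.5,"z":0,"roll":0}]}}

```text
time_s: 28.52
eef_pos: [0.4463, 0.2492, 0.3151]
eef_rot: [-0.0, -0.628, 0.778, 0.0]
wrist_force: [0.5, 0.4, -1.2]
opening: 0.572
```

Request:
{"api": "move_arm", "payload": {"moves": [{"gripper":0,"x":0,"y":2,"z":0,"roll":0},{"gripper":0,"x":0,"y":1,"z":0,"roll":0},{"gripper":0,"x":0,"y":0,"z":-0.7,"roll":-7.1},{"gripper":0,"x":0,"y":0,"z":-0.7,"roll":-7.1},{"gripper":0,"x":0,"y":0,"z":-0.6,"roll":-7.1}]}}

```text
time_s: 29.15
eef_pos: [0.4189, 0.2555, 0.3358]
eef_rot: [-0.0, 0.763, -0.647, 0.0]
wrist_force: [0.6, -0.2, -0.7]
opening: 0.571
```

```bash
python3 -c "
from h import *
cs=cam('scene'); S=lambda x,y:(245+x/10-.45,195+y/10-.45)
P=np.array([onz(cs,S(*p),.037) for p in [(158,106),(378,66),(422,158),(204,210)]]);print(P.round(4).tolist(),P.mean(0))
a=P[1]-P[0]+P[2]-P[3];print(np.degrees(np.arctan2(-a[0],a[1])))
go((.4455,-.0388,.335),-80.8)"
```

```text
[[0.4308, -0.078, 0.037], [0.4225, -0.0067, 0.037], [0.4651, 0.0006, 0.037], [0.478, -0.0693, 0.037]] [ 0.44909307 -0.03833519  0.037     ]
8.517906081473225
29.2 [0.4191 0.2555 0.3365] [-8.000e-04  7.641e-01 -6.451e-01  5.000e-04] [0.81 1.32 0.13] 0.579
heading -80.34 tilt 0.11 roll 0.46 | after roll x 29.48 y 2.10 z 0.15
```

Request:
{"api": "move_arm", "payload": {"moves": [{"gripper":0,"x":4,"y":0.28,"z":0,"roll":0.2},{"gripper":0,"x":6,"y":0.4,"z":0,"roll":0},{"gripper":0,"x":6,"y":0.4,"z":0,"roll":0},{"gripper":0,"x":6,"y":0.4,"z":0,"roll":0},{"gripper":0,"x":5,"y":0.35,"z":0,"roll":0}]}}

```text
time_s: 29.82
eef_pos: [0.4429, -0.0164, 0.3356]
eef_rot: [-0.0, 0.759, -0.651, 0.001]
wrist_force: [0.5, -0.7, -1.1]
opening: 0.575
```

Request:
{"api": "move_arm", "payload": {"moves": [{"gripper":0,"x":2.5,"y":0.15,"z":0,"roll":0},{"gripper":0,"x":0,"y":0,"z":2,"roll":0},{"gripper":0,"x":0,"y":0,"z":2,"roll":0},{"gripper":0,"x":0,"y":0,"z":2,"roll":0},{"gripper":0,"x":0,"y":0,"z":0,"roll":0}]}}

```text
time_s: 30.45
eef_pos: [0.4446, -0.039, 0.2741]
eef_rot: [0.001, 0.76, -0.65, -0.002]
wrist_force: [-0.4, -0.0, -0.6]
opening: 0.572
```

```bash
python3 -c "
from h import *
go((.4463,-.0387,.268),-80.9)
a=cam('scene');b=cam('top')
A=cv2.resize(a['img'][150:240,230:310,::-1],None,fx=5,fy=5,interpolation=cv2.INTER_CUBIC)
B=cv2.resize(b['img'][200:290,255:330,::-1],None,fx=5,fy=5,interpolation=cv2.INTER_CUBIC)
cv2.imwrite('pics/t5.png',np.hstack([A,B]))"
```

```text
30.45 [ 0.4446 -0.039   0.2741] [ 6.000e-04  7.596e-01 -6.504e-01 -1.600e-03] [-0.45 -0.04 -0.59] 0.572
heading -81.15 tilt 0.19 roll -0.25 | after roll x 0.00 y -0.17 z 0.61
```

View pics/t5.png

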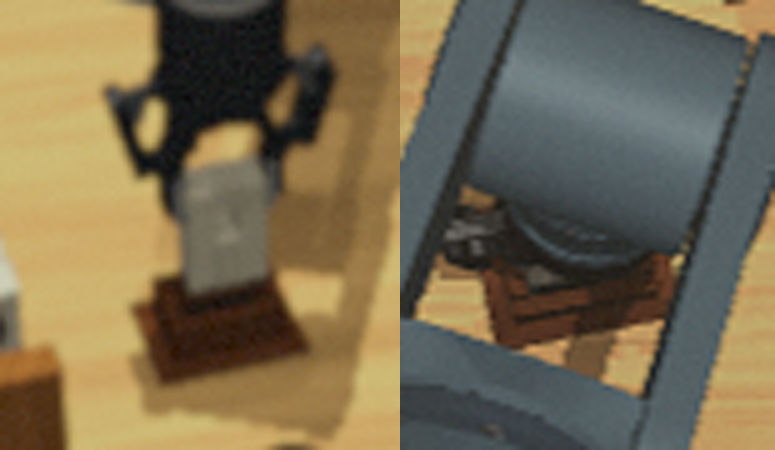

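```bash
python3 -c "
from h import *
cs=cam('scene'); S=lambda x,y:(230+x/5-.4,150+y/5-.4)
for p in [(189,301),(270,288)]: print(onz(cs,S(*p),.0507).round(4))
# predicted scene pixels for the cradle walls (76x52? outer 76 x 52) at candidates, and for the mould's bottom edge
a=np.radians(9); X=np.array([np.cos(a),np.sin(a)]);Y=np.array([-np.sin(a),np.cos(a)])
for cx in(.4455,.449):
  P=[np.r_[np.array([cx,-.0387])+X*s*.026+Y*t*.038,.037] for s,t in((-1,-1),(-1,1),(1,1),(1,-1))]
  print(cx,((proj(cs,P)-[245,195]+.45)*10).round().tolist())
go((.4463,-.0387,.268),-80.9)"
```

```text
[ 0.4679 -0.0602  0.0507]
[ 0.4636 -0.0093  0.0507]
0.4455 [[149.0, 96.0], [378.0, 47.0], [429.0, 158.0], [194.0, 209.0]]
0.449 [[150.0, 103.0], [380.0, 55.0], [431.0, 165.0], [196.0, 217.0]]
30.6 [ 0.4457 -0.0392  0.2762] [-2.000e-04  7.599e-01 -6.500e-01  6.000e-04] [ 0.37  0.18 -2.  ] 0.576
heading -81.08 tilt 0.08 roll -0.18 | after roll x -0.04 y -0.07 z 0.82
```

```bash
python3 -c "
from h import *
cs=cam('scene'); o=ctrl.get_obs()
a=np.radians(8.95); X=np.array([np.cos(a),np.sin(a)]);Y=np.array([-np.sin(a),np.cos(a)]); c=o['eef_pos'][:2]; zc=o['eef_pos'][2]-.1834
img=cv2.resize(cs['img'][150:240,230:310,::-1],None,fx=8,fy=8,interpolation=cv2.INTER_CUBIC)
def dr(P,col):
  q=((proj(cs,P)-[230,150]+.44)*8); cv2.polylines(img,[q.round().astype(np.int32)],True,col,1); return q.round().tolist()
f=[np.r_[c+X*.013+Y*t*.025,zc+s*.04] for s,t in((-1,-1),(-1,1),(1,1),(1,-1))]; print(dr(f,(0,255,0)))
w=[np.r_[np.array([.4463,-.0387])+X*s*.026+Y*t*.038,.037] for s,t in((-1,-1),(-1,1),(1,1),(1,-1))]; print(dr(w,(255,255,0)))
cv2.imwrite('pics/t6.png',img); print(zc)"
```

```text
[[296.0, 468.0], [421.0, 442.0], [423.0, 288.0], [293.0, 314.0]]
[[239.0, 438.0], [423.0, 399.0], [464.0, 487.0], [276.0, 529.0]]
0.09296798855499422
```

View pics/t6.png

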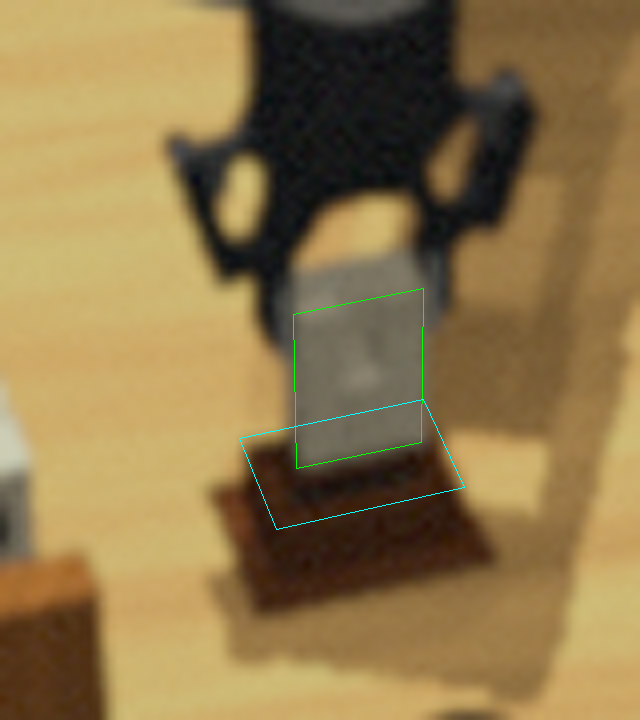

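The overlay shows the mould held upright as expected, bottom edge near (300,472)-(423,448), and the cradle rim matches the drawn outline. I'll lower it.

Request:
{"api": "move_arm", "payload": {"moves": [{"gripper":0,"x":-0.03,"y":-0.05,"z":0.8,"roll":-0.1},{"gripper":0,"x":0,"y":0,"z":0.4,"roll":0},{"gripper":0,"x":0,"y":0,"z":0.3,"roll":0}]}}

```text
time_s: 31.02
eef_pos: [0.4456, -0.0387, 0.26]
eef_rot: [0.0, 0.761, -0.649, -0.0]
wrist_force: [0.0, -0.2, 0.2]
opening: 0.573
```

Request:
{"api": "move_arm", "payload": {"moves": [{"gripper":0,"x":0,"y":0,"z":0.3,"roll":0},{"gripper":0,"x":0,"y":0,"z":0,"roll":0}]}}

```text
time_s: 31.28
eef_pos: [0.4457, -0.0388, 0.2572]
eef_rot: [0.0, 0.761, -0.649, -0.0]
wrist_force: [0.6, -1.7, -2.5]
opening: 0.577
```

Request:
{"api": "move_arm", "payload": {"moves": [{"gripper":0,"x":0,"y":0,"z":0.3,"roll":0},{"gripper":0,"x":0,"y":0,"z":0.3,"roll":0},{"gripper":0,"x":0,"y":0,"z":0,"roll":0}]}}

```text
time_s: 31.65
eef_pos: [0.4457, -0.0388, 0.2511]
eef_rot: [0.0, 0.761, -0.649, -0.0]
wrist_force: [0.2, -1.0, -1.7]
opening: 0.575
```

The mould is inside the pocket with no contact; I'll go further down.

Request:
{"api": "move_arm", "payload": {"moves": [{"gripper":0,"x":0,"y":0,"z":0.4,"roll":0},{"gripper":0,"x":0,"y":0,"z":0.4,"roll":0},{"gripper":0,"x":0,"y":0,"z":0.4,"roll":0},{"gripper":0,"x":0,"y":0,"z":0,"roll":0}]}}

```text
time_s: 32.15
eef_pos: [0.4456, -0.0388, 0.239]
eef_rot: [0.0, 0.761, -0.649, -0.0]
wrist_force: [0.1, -1.5, -1.8]
opening: 0.574
```

Request:
{"api": "move_arm", "payload": {"moves": [{"gripper":0,"x":0,"y":0,"z":0.2,"roll":0},{"gripper":0,"x":0,"y":0,"z":0,"roll":0}]}}

```text
time_s: 32.4
eef_pos: [0.4457, -0.0388, 0.2373]
eef_rot: [0.0, 0.761, -0.649, 0.0]
wrist_force: [-0.2, -1.5, -2.9]
opening: 0.574
```

Request:
{"api": "move_arm", "payload": {"moves": [{"gripper":0,"x":0,"y":0,"z":0.15,"roll":0},{"gripper":0,"x":0,"y":0,"z":0,"roll":0}]}}

```text
time_s: 32.65
eef_pos: [0.4458, -0.0388, 0.2359]
eef_rot: [-0.0, 0.761, -0.649, 0.0]
wrist_force: [0.6, -1.2, -2.4]
opening: 0.572
```

Request:
{"api": "move_arm", "payload": {"moves": [{"gripper":0,"x":0,"y":0,"z":0.1,"roll":0},{"gripper":0,"x":0,"y":0,"z":0,"roll":0}]}}

```text
time_s: 32.9
eef_pos: [0.4458, -0.0388, 0.235]
eef_rot: [-0.0, 0.761, -0.649, 0.0]
wrist_force: [0.7, -1.6, -1.0]
opening: 0.578
```

Request:
{"api": "move_arm", "payload": {"moves": [{"gripper":0,"x":0,"y":0,"z":0.1,"roll":0},{"gripper":0,"x":0,"y":0,"z":0,"roll":0}]}}

```text
time_s: 33.15
eef_pos: [0.4458, -0.0388, 0.2341]
eef_rot: [-0.0, 0.761, -0.649, 0.0]
wrist_force: [-1.0, -1.4, 3.0]
opening: 0.575
```

Request:
{"api": "move_arm", "payload": {"moves": [{"gripper":0,"x":0,"y":0,"z":0.1,"roll":0},{"gripper":0,"x":0,"y":0,"z":0,"roll":0}]}}

```text
time_s: 33.4
eef_pos: [0.4458, -0.0388, 0.2332]
eef_rot: [-0.0, 0.761, -0.649, 0.0]
wrist_force: [-1.2, -0.3, 6.0]
opening: 0.577
```

Request:
{"api": "move_arm", "payload": {"moves": [{"gripper":0,"x":0,"y":0,"z":-0.1,"roll":0},{"gripper":70,"x":0,"y":0,"z":0,"roll":0},{"gripper":100,"x":0,"y":0,"z":0,"roll":0},{"gripper":100,"x":0,"y":0,"z":0,"roll":0}]}}

```text
time_s: 33.9
eef_pos: [0.4455, -0.0386, 0.2336]
eef_rot: [0.0, 0.761, -0.649, -0.0]
wrist_force: [0.2, 0.4, -0.1]
opening: 1.0
```

Request:
{"api": "move_arm", "payload": {"moves": [{"gripper":100,"x":0,"y":0,"z":-2,"roll":0},{"gripper":100,"x":0,"y":0,"z":-4,"roll":0},{"gripper":100,"x":0,"y":0,"z":-5,"roll":0},{"gripper":100,"x":0,"y":0,"z":-5,"roll":0},{"gripper":100,"x":0,"y":0,"z":-3,"roll":0}]}}

```text
time_s: 34.52
eef_pos: [0.4459, -0.0387, 0.4266]
eef_rot: [-0.001, 0.761, -0.649, 0.002]
wrist_force: [0.7, 0.1, 0.4]
opening: 1.002
```

Request:
{"api": "move_arm", "payload": {"moves": [{"gripper":100,"x":-5,"y":0,"z":0,"roll":0},{"gripper":100,"x":-5,"y":0,"z":0,"roll":0},{"gripper":100,"x":-5,"y":0,"z":0,"roll":0},{"gripper":100,"x":0,"y":0,"z":0,"roll":0}]}}

```text
time_s: 35.02
eef_pos: [0.4212, 0.112, 0.4237]
eef_rot: [-0.0, 0.762, -0.647, -0.0]
wrist_force: [0.1, -0.5, -0.3]
opening: 0.999
```

```bash
python3 -c "
from h import *
st()
a=cam('scene');b=cam('top')
A=cv2.resize(a['img'][150:300,170:400,::-1],None,fx=2.6,fy=2.6,interpolation=cv2.INTER_CUBIC)
B=cv2.resize(b['img'][140:290,120:380,::-1],None,fx=2.3,fy=2.3,interpolation=cv2.INTER_CUBIC)[:,:598]
B=B[:205]
cv2.imwrite('pics/t7.png',np.vstack([A,cv2.resize(b['img'][150:280,210:480,::-1],(598,205+0))]))"
```

```text
35.025 [0.4212 0.112  0.4237] [-1.000e-04  7.624e-01 -6.471e-01 -4.000e-04] [ 0.05 -0.46 -0.27] 0.999
```

View pics/t7.png

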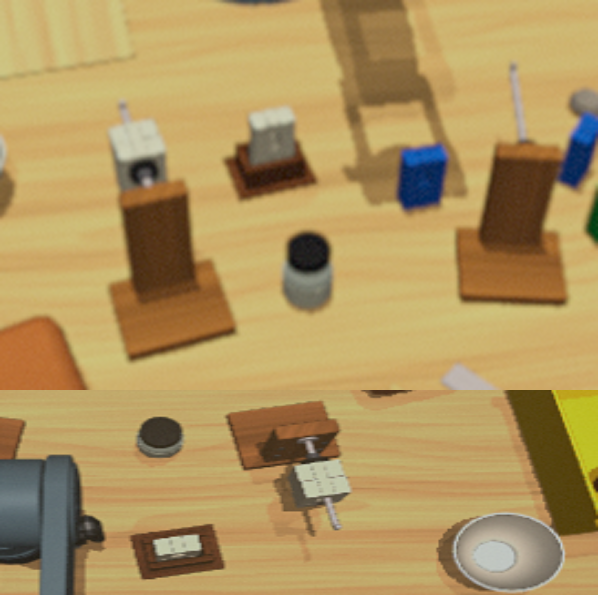

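The last picture shows two moulds close together on the spare hook against the disc. The rear mould stands upright in the cradle at (272,150), and the jar, bowl and pebble have not moved. I'm handing in.

```bash
python3 -c "
from bench import ctrl
print(ctrl.hand_in())"
```

```text
the job is handed in; nothing more can be done
None
```

I moved all three moulds as asked and handed the job in at about 35 s, with the gripper open and clear of everything. The hand-in reports no verdict.

- **Front mould:** it hangs on the spare hook and was pressed against the springy stop at 7–8.5 N for about 0.6 s.
- **Middle mould:** it hangs on the same hook and was pressed against the first mould at about 7 N for about 0.75 s. The two were left touching or nearly so.
- **Rear mould:** it stands in the cradle pocket. I lowered it onto the foam until about 6 N showed, eased back and let go.

Pushes on the stop and between moulds stayed below about 9 N at every reading, and setting down on the hooks and cradle stayed below about 8 N. Forces were read only at the end of each move call.

The last picture shows two moulds close together on the spare hook, one upright in the cradle, the first hook empty, and the jar, bowl and pebble looking undisturbed. I checked these by eye only.

The two cameras disagreed by about 3 mm on where the cradle is. I went with the top camera, and the mould went into the pocket with no clear contact force before it reached the floor.

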